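# Seat the counting chamber in the corner of the specimen guide

### The job

With a fingertip, push the black-framed counting chamber across the light base until its long side lies flat against the guide's long rail, before it reaches the spring leaf; then, keeping it flat against the rail, slide it along behind the spring leaf until it is fully home in the corner, hard against the end stop, and take the hand away. Push it gently, keep it down on the panel all the way (do not lift or carry it), and leave the vials, dish and forceps where they are.

Things in the scene. Friction and masses are not known exactly. Their poses are not given: they have to be found in the camera images.
- light_base: Fixed light base of a stereo microscope: grey housing 250 (its x) x 340 (its y) x 45 mm high, a white opal panel flush with its top at z = 45 mm. Origin: centre of its underside; z up. On the panel stands a dark metal guide: a long rail and an end stop that meet in a corner (see the points). A dimmer knob stands out 16 mm from the housing's -x side.
- pocket (a point): Where the centre of the chamber's underside must come to lie: on the panel, at x = 47.5, y = 85, z = 45 mm in the light base's frame. Its axes are the base's: +x points at the rail, +y along the rail to the end stop.
- rail_start (a point): Foot of the rail's working face at its open -y end: x = 70, y = -150, z = 45 mm in the base's frame. The rail runs straight from here along the base's y to y = 137 mm, 12 mm high, 12 mm thick, working face towards -x. Its clamp screws add 4 mm on top.
- stop_face (a point): Foot of the end stop's working face, 22.5 mm off the rail: x = 47.5, y = 125, z = 45 mm in the base's frame. The face looks to -y, reaches from the rail 40 mm out (x = 30 to 70 mm) and is 12 mm high.
- chamber: Counting chamber, a flat block 45 (its x) x 80 (its y) x 10 mm with a black plastic frame, a ruled glass floor and a flat top; about 55 g. Origin: centre of its underside; z up. It starts flat on the panel, 15 mm or more off the rail and on the open part of it, with its long side turned up to 0.4 rad from the rail's direction.
- spring_leaf (a joint): Spring leaf, an upright bent steel strip reaching 10 mm over the panel, on a pivot at x = 10, y = 122 mm in the base's frame. Value 0 = at rest; it grows as the leaf is pushed away from the rail, about 0.06 rad with the chamber seated. Slid along the rail, the chamber's leading end pushes it aside: about 1 N sideways on the chamber, up to about 4 N to push past it, then 2 to 3 N to slide on.
- leaf_tip (a point): Free tip of the spring leaf, 6 mm over the panel; at rest x = 10, y = 42 mm in the base's frame. From the pivot the leaf runs in -y, bulges towards the rail (nearest to it at x = 28, y = 75 to 81 mm) and flares away from it to this tip, so that the chamber enters between leaf and rail.
- vial_a: Small clear vial with pink contents and white cap, 23 mm diameter, 42 mm high, standing on the panel in the corner of the base away from the rail. Origin: centre of its underside. Not to be disturbed.
- vial_b: A second vial, the same, beside the first. Not to be disturbed.
- dish: Round lidded glass dish, 96 mm diameter, 17 mm high, on the table beyond the base's +y side. Origin: centre of its underside. Not to be disturbed.
- forceps: Steel forceps 130 mm long, 8 mm high, lying along its x on the table beyond the base's -y side. Origin: near its middle, on the table. Not to be disturbed.
There are look-alikes about, which are no part of the job. There is more than one size of the chamber; the one meant has the size given above.

How it is judged:
By the outcome, as a careful person would: the job done as asked, in the order asked, and still so for the second after the job is handed in, with the robot touching nothing.
It also fails if it takes over 48 s, if anything falls off the work surface, if the arm or the gripper's body presses on something with over 40 N, if the wrist force passes 120 N, or if a joint passes its speed limit or range.

### The arm

A 6-joint arm with a two-finger parallel gripper is mounted at the origin on the work surface. World frame = base frame: x ahead of the robot, y to its left, z up, the work surface at z = 0. Lengths are in m, angles in rad, forces in N, time in s.
With the tool pointing down it reaches from about 0.275 to 0.75 m from the base axis. Payload 10.2 kg.
Tool frame: the origin (TCP) lies midway between the tips of the shut fingers; the grasp point (between the pads) lies 19 mm behind it (env.hold_point_z is the distance from the TCP to the grasp point, in m); x points along the fingers, z is the direction in which the jaws open and shut, and the axes are right-handed (so a half turn about x gives the same grasp; the last joint's range is limited). The gripper opens to 85 mm and grips with 20 to 120 N. Pads are 22 mm wide; open, the fingers measure 114 mm over their backs; the gripper's body (76 mm by 85 mm) begins 54 mm behind the grasp point. The pads swing forward as they close: fully open they stand 13 mm farther back than shut.
Start: joints at [1.111, 0.313, 1.498, -0, 1.331, -0.223], TCP at [0.123, 0.51, 0.231] pointing down, gripper open.
Joint ranges: [-2.94, 2.94], [-0.97, 2.17], [0.19, 2.56], [-1.23, 4.37], [0.02, 3.11], [-2.88, 2.88]. Speed limits (rad/s): [2.39, 2.39, 3.01, 3.14, 3.14, 3.14].

### API

Orientations are given as a unit quaternion [x, y, z, w].
In Python, from bench import env, kinematics, monitor, eyes, job gives the robot as it stands. The module is installed in compiled form; this text tells all that it offers. Calls block until the motion is done:
- env.reach(position, orientation): joint-space move of the TCP to a pose.
- env.movel(position, velocity=0.15, frame=None, guard=None): straight line of the TCP; frame=None keeps the orientation; velocity is the mean speed in m/s. With guard (N) it stops when the force on the tool has changed by that much, and returns True; else False.
- env.set_joints(angles): joint-space move.
- env.release() and env.close_gripper(effort=None): open the fingers fully, or close them until they stop; effort is the grip in N (None keeps the last).
- env.hold(seconds).
- kinematics.ik(position, orientation): joint angles nearest the present ones, or None.
- monitor.sense(): the state.
- eyes.grab_frame(name): name is "side" or "top" or "wrist"; returns a dict with "frame" (384x512x3 uint8, red, green, blue), "mtx" (3x3 intrinsics, pixels), "view" (4x4, takes a point from world to camera coordinates). Camera axes: x right, y down, z forward; pixel columns grow to the right and rows downward; lengths in m; the calibration is good to about 2 mm. The wrist camera is an equidistant fisheye: a pixel r from the principal point sees the ray r / f radians off the axis. A picture is of the moment at which its call begins. There is no depth.
A pose or a line that the arm cannot do raises env.MotionError and nothing moves.
- job.hand_in(): hands the job in, once; it reports no verdict.
The state is a dict: "clock": time; "joints": joint angles; "qvel": joint speeds; "joint_efforts": joint torques, N m; "position": TCP position; "ee_rot": TCP orientation; "contact_force": force on the tool from outside, world axes, zero at the start; "ft_torque": the same for the moment, N m; "finger_gap": opening from 0.0 (shut) to 1.0 (fully open).
Only numpy, scipy, OpenCV 4.12 (cv2) and the standard library are available. Lean on these libraries where they do the work, as an engineer would, in place of code of your own. Each camera call takes 0.05 s, during which the arm holds its last target.

## Working session

There is one attempt and no reset: what is moved stays moved. The work goes in short steps, each a Python script; the robot and the scene stay as the last script left them, time stands still between calls to the robot, and variables do not carry over. Pictures are saved under pics/ and viewed, and the job is handed in when it is done.

```bash
mkdir -p pics; python3 - <<'E'
from bench import env, kinematics, monitor, eyes, job
import cv2,pickle
s=monitor.sense(); print(s["clock"],s["position"],s["ee_rot"])
d={}
for n in("side","top","wrist"):
    f=eyes.grab_frame(n); d[n]=f
    cv2.imwrite(f"pics/{n}0.png",cv2.resize(f["frame"][:,:,::-1],(800,600),interpolation=cv2.INTER_CUBIC))
    print(n,f["mtx"].tolist(),f["view"].round(4).tolist())
pickle.dump(d,open("f0.pkl","wb"))
E
```

```text
0.0 [0.12305181 0.51011782 0.23073317] [-0.43765313  0.55596395  0.43724268  0.55514201]
side [[365.3257207674103, 0.0, 255.300710915278], [0.0, 365.3257207674103, 190.75707344676715], [0.0, 0.0, 1.0]] [[-0.8306, -0.5565, 0.018, 0.4705], [-0.3643, 0.5187, -0.7735, 0.2381], [0.4211, -0.6491, -0.6336, 0.5727], [0.0, 0.0, 0.0, 1.0]]
top [[472.47138746985655, 0.0, 261.52868812663047], [0.0, 472.47138746985655, 198.68036009764256], [0.0, 0.0, 1.0]] [[0.0212, -0.9996, -0.0173, 0.0297], [-0.9978, -0.02, -0.0633, 0.5575], [0.0629, 0.0186, -0.9978, 1.0207], [0.0, 0.0, 0.0, 1.0]]
wrist [[297.3186396354542, 0.0, 256.00830797358896], [0.0, 297.3186396354542, 190.8853690205043], [0.0, 0.0, 1.0]] [[0.2352, 0.9719, -0.0011, -0.5241], [0.9387, -0.2268, 0.2596, -0.0326], [0.2521, -0.0621, -0.9657, 0.3787], [0.0, 0.0, 0.0, 1.0]]
```

View pics/top0.png

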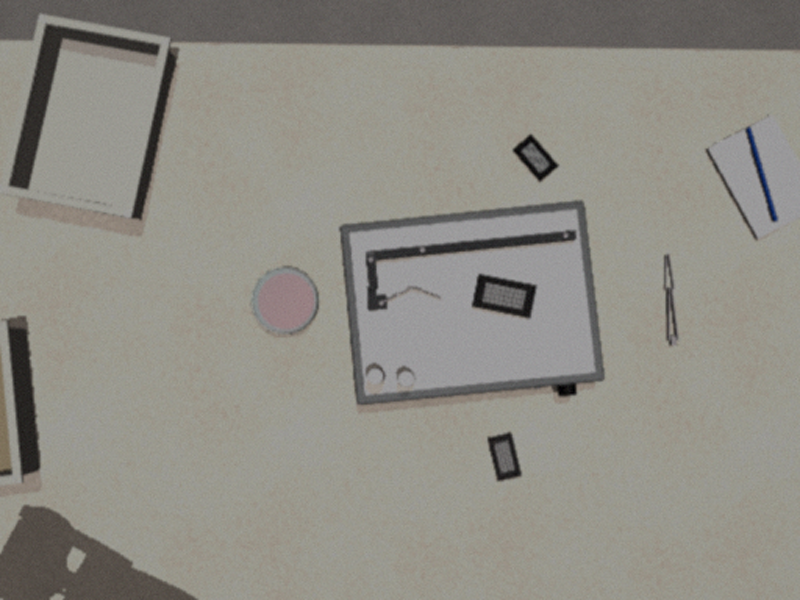

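View pics/side0.png

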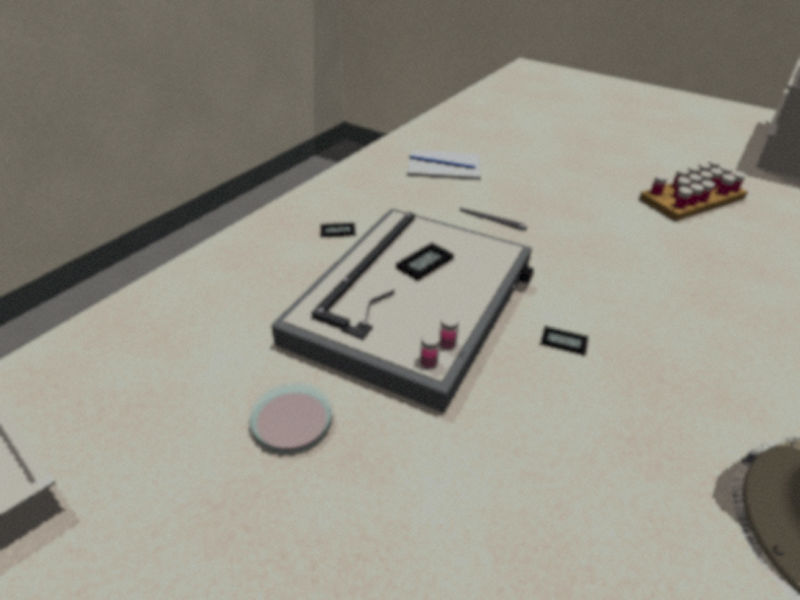

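View pics/wrist0.png

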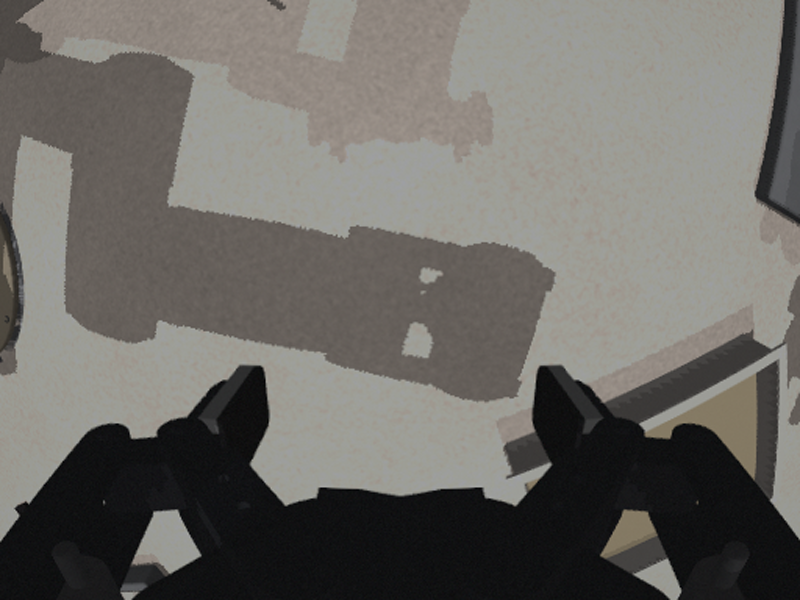

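The top view shows the base at about (340–605, 200–405), with the chamber on the panel near (504, 296). The corner is at upper left near (370, 258) and the leaf tip near (440, 298). The two small black frames off the base are look-alikes. Next I'll enlarge the crops.

```bash
python3 - <<'E'
import pickle,cv2
d=pickle.load(open("f0.pkl","rb"))
t=d["top"]["frame"][120:264,210:394,::-1]   # 184x144
cv2.imwrite("pics/topc.png",cv2.resize(t,None,fx=4.2,fy=4.1667 if 0 else 4.1,interpolation=cv2.INTER_CUBIC))
s=d["side"]["frame"][120:270,165:355,::-1]
cv2.imwrite("pics/sidec.png",cv2.resize(s,None,fx=4,fy=4,interpolation=cv2.INTER_CUBIC))
E
```

```text
(no output)
```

View pics/topc.png

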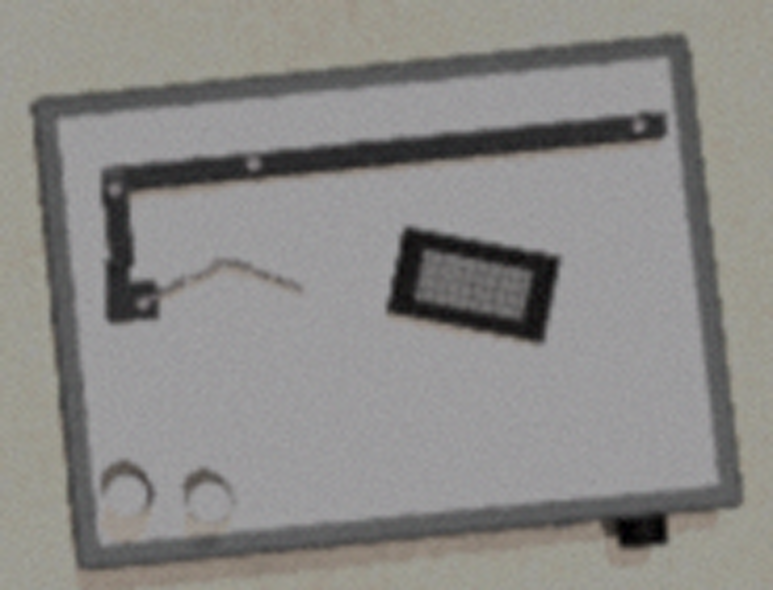

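View pics/sidec.png

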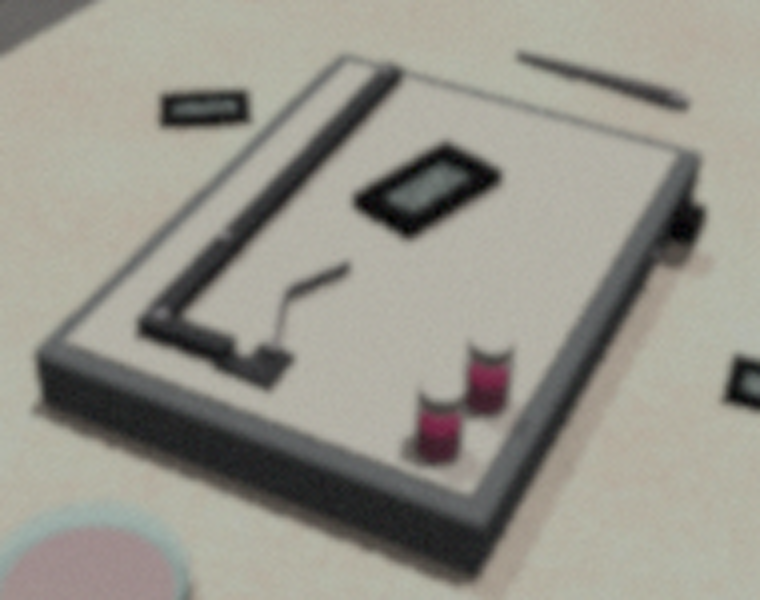

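The top crop gives base corners (32,100), (687,36), (742,500), (82,567) and chamber top corners (404,228), (560,256), (545,342), (390,312). The side crop gives base corners (42,352), (343,57), (700,155), (487,518).

```bash
cat > h.py <<'E'
import numpy as np
from scipy.optimize import least_squares
def unproj(f,uv,z):
    K=f["mtx"];V=f["view"];R=V[:3,:3];t=V[:3,3]
    uv=np.atleast_2d(uv);out=[]
    c=-R.T@t
    for u,v in uv:
        r=R.T@np.array([(u-K[0,2])/K[0,0],(v-K[1,2])/K[1,1],1.])
        out.append(c+r*(z-c[2])/r[2])
    return np.array(out)
def fitrect(P,w,h,q):  # P world xy in order of q (signs)
    L=np.array(q)*[w/2,h/2]
    def m(p):
        c,s=np.cos(p[2]),np.sin(p[2]);return (L@np.array([[c,s],[-s,c]])+p[:2])
    r=least_squares(lambda p:(m(p)-P).ravel(),[*P.mean(0),0.0])
    return r.x,np.abs(r.fun).max()
def b2w(B,xy):
    c,s=np.cos(B[2]),np.sin(B[2]);return np.asarray(xy)@np.array([[c,s],[-s,c]])+B[:2]
def w2b(B,xy):
    c,s=np.cos(B[2]),np.sin(B[2]);return (np.asarray(xy)-B[:2])@np.array([[c,-s],[s,c]])
E
python3 - <<'E'
import pickle,numpy as np
from h import *
d=pickle.load(open("f0.pkl","rb"))
tp=lambda a:(np.array(a)+.5)/[4.2,4.1]-.5+[210,120]
sp=lambda a:(np.array(a)+.5)/4-.5+[165,120]
T,S=d["top"],d["side"]
q=[(1,1),(1,-1),(-1,-1),(-1,1)]
for f,p,bc,cc in((T,tp,[(32,100),(687,36),(742,500),(82,567)],[(404,228),(560,256),(545,342),(390,312)]),
                 (S,sp,[(42,352),(343,57),(700,155),(487,518)],[(355,198),(452,142),(500,178),(409,230)])):
    P=unproj(f,p(bc),.045)[:,:2]; B,e=fitrect(P,.25,.34,q); print("base",B.round(4),e.round(4))
    P=unproj(f,p(cc),.055)[:,:2]; C,e=fitrect(P,.045,.08,q); print("ch",C.round(4),e.round(4),"in base",w2b(B,C[:2]).round(4),(C[2]-B[2]).round(3))
    print([np.linalg.norm(P[i]-P[(i+1)%4]).round(4) for i in range(4)])
    if f is T:
        for n,a,z in(("tip",(302,291),.051),("stopcorner",(130,190),.057),("railend",(664,136),.057),("vialA",(127,492),.087),("vialB",(209,497),.087)):
            print(n,w2b(B,unproj(f,p([a]),z)[:,:2]).round(4))
    print(b2w(B,[[.0475,.085],[.07,-.15]]).round(4))
E
```

```text
base [ 0.5699 -0.0441  0.123 ] 0.0034
ch [ 0.5776 -0.0885 -0.1656] 0.0008 in base [ 0.0022 -0.045 ] -0.289
[np.float64(0.0798), np.float64(0.0452), np.float64(0.0793), np.float64(0.0442)]
tip [[0.008  0.0418]]
stopcorner [[0.0688 0.1231]]
railend [[ 0.0687 -0.1481]]
vialA [[-0.0859  0.138 ]]
vialB [[-0.0924  0.0986]]
[[ 0.6066  0.0461]
 [ 0.6578 -0.1844]]
base [ 0.5667 -0.037   0.1244] 0.0068
ch [ 0.5758 -0.0808 -0.2222] 0.0039 in base [ 0.0035 -0.0446] -0.347
[np.float64(0.0816), np.float64(0.0447), np.float64(0.0738), np.float64(0.0416)]
[[ 0.6033  0.0532]
 [ 0.6548 -0.1772]]
```

```bash
cat >> h.py <<'E'
from scipy.spatial.transform import Rotation as Ro
def down(a): # tool z at world yaw a, x down
    z=np.array([np.cos(a),np.sin(a),0]);x=np.array([0,0,-1.]);y=np.cross(z,x)
    return Ro.from_matrix(np.column_stack([x,y,z])).as_quat()
def fproj(f,P):
    K=f["mtx"];V=f["view"];p=np.atleast_2d(P)@V[:3,:3].T+V[:3,3]
    rho=np.linalg.norm(p[:,:2],axis=1);th=np.arctan2(rho,p[:,2])
    return p[:,:2]/rho[:,None]*(th*K[0,0])[:,None]+K[:2,2]
def fun(f,uv,z):
    K=f["mtx"];V=f["view"];R=V[:3,:3];c=-R.T@V[:3,3];out=[]
    for u in np.atleast_2d(uv):
        d=u-K[:2,2];r=np.linalg.norm(d);th=r/K[0,0]
        w=R.T@np.array([*(d/r*np.sin(th)),np.cos(th)]);out.append(c+w*(z-c[2])/w[2])
    return np.array(out)
E
python3 - <<'E'
from h import *
from bench import env, kinematics, monitor, eyes, job
import cv2,pickle
B=[.5699,-.0441,.123]
for k in range(4):
    o=down(.123+k*np.pi/2)
    for xy in((-.06,-.06),(.04,-.11),(.04,.05)):
        j=kinematics.ik([*b2w(B,xy),.05],o); print(k,xy,None if j is None else np.round(j,2))
env.close_gripper(20)
j=[kinematics.ik([*b2w(B,(-.06,-.06)),.2],down(.123+a)) for a in(0,np.pi)]
j=[x for x in j if x is not None]; j.sort(key=lambda x:abs(x[5]))
env.set_joints(j[0])
s=monitor.sense();print(s["clock"],s["position"],s["finger_gap"],s["joints"],Ro.from_quat(s["ee_rot"]).as_matrix().round(3))
f=eyes.grab_frame("wrist");pickle.dump(f,open("w1.pkl","wb"))
cv2.imwrite("pics/w1.png",cv2.resize(f["frame"][:,:,::-1],(800,600),interpolation=cv2.INTER_CUBIC))
E
```

```text
0 (-0.06, -0.06) [-0.43  0.54  1.69 -0.    0.92 -0.56]
0 (0.04, -0.11) [-0.42  0.74  1.31 -0.    1.09 -0.54]
0 (0.04, 0.05) [-0.18  0.67  1.45 -0.    1.02 -0.3 ]
1 (-0.06, -0.06) [-0.43  0.54  1.69 -0.    0.92 -2.13]
1 (0.04, -0.11) [-0.42  0.74  1.31 -0.    1.09 -2.11]
1 (0.04, 0.05) [-0.18  0.67  1.45 -0.    1.02 -1.87]
2 (-0.06, -0.06) [-0.43  0.54  1.69 -0.    0.92  2.59]
2 (0.04, -0.11) [-0.42  0.74  1.31 -0.    1.09  2.6 ]
2 (0.04, 0.05) [-0.18  0.67  1.45 -0.    1.02  2.84]
3 (-0.06, -0.06) [-0.43  0.54  1.69 -0.    0.92  1.02]
3 (0.04, -0.11) [-0.42  0.74  1.31 -0.    1.09  1.03]
3 (0.04, 0.05) [-0.18  0.67  1.45 -0.    1.02  1.27]
3.525 [ 0.5178411  -0.11034263  0.20006416] 0.0031993182428733257 [-4.31458736e-01  3.48485689e-01  1.53245284e+00  1.18322741e-04
  1.26056331e+00 -5.55611878e-01] [[ 0.    -0.124  0.992]
 [ 0.     0.992  0.124]
 [-1.     0.     0.   ]]
```

View pics/w1.png

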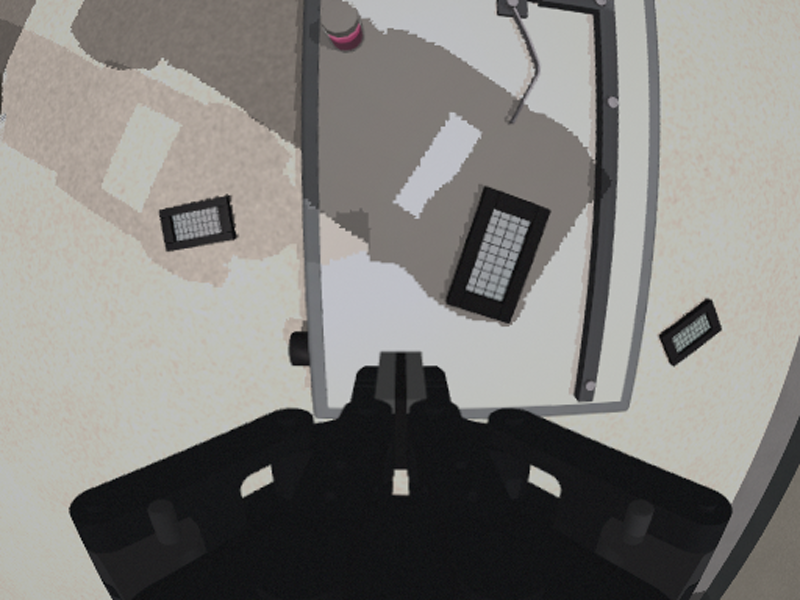

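The wrist view shows the chamber's top corners at (488,187), (550,208), (511,324), (446,303), the leaf tip at (511,122), the rail's inner top edge from (576,398) to (597,12), and the base's -y corners at (316,418) and (629,409).

```bash
python3 - <<'E'
from h import *
import pickle,cv2
f=pickle.load(open("w1.pkl","rb"))
p=lambda a:(np.array(a)+.5)/1.5625-.5
B=[.5699,-.0441,.123]
P=fun(f,p([(550,208),(511,324),(446,303),(488,187)]),.055)[:,:2]
C,e=fitrect(P,.045,.08,[(1,1),(1,-1),(-1,-1),(-1,1)])
print("ch",C,e,w2b(B,C[:2]),C[2]-.123,[np.linalg.norm(P[i]-P[(i+1)%4]).round(4) for i in range(4)])
# base fit from wrist points
pts=[((316,418),.045,(-.125,-.17)),((629,409),.045,(.125,-.17)),((576,398),.057,(.07,-.15)),((594,12),.057,(.07,.125)),((511,122),.055,(.01,.042)),((594,180),.057,(.07,None))]
W=[(fun(f,p([a]),z)[0,:2],b) for a,z,b in pts]
for w,b in W: print(b,w2b(B,w).round(4))
def r(q):
    o=[]
    for w,b in W:
        e=w2b(q,w); o.append(e[0]-b[0]); 
        if b[1] is not None:o.append(e[1]-b[1])
    return o
s=least_squares(r,B,loss="soft_l1",f_scale=.002);print(s.x,np.round(r(s.x),4),"ch in it",w2b(s.x,C[:2]),C[2]-s.x[2])
tc=np.array([.51784,-.11034,.2])
bx=np.array([.992,.124,0]);by=np.array([-.124,.992,0])
for a in(-.015,-.0075,0,.0075,.015): print(a,((fproj(f,tc+bx*a+by*.011)+.5)*1.5625).round())
im=cv2.resize(f["frame"][:,:,::-1],None,fx=1.5625,fy=1.5625)[300:450,250:600]
cv2.imwrite("pics/w1c.png",cv2.resize(im,None,fx=2.2,fy=2.2))
E
```

```text
ch [ 0.57768972 -0.08686195 -0.17614178] 0.0010522033312362344 [ 0.0024844  -0.04339461] -0.29914177582425894 [np.float64(0.0805), np.float64(0.0464), np.float64(0.0788), np.float64(0.0428)]
(-0.125, -0.17) [-0.1231 -0.1655]
(0.125, -0.17) [ 0.1212 -0.1648]
(0.07, -0.15) [ 0.0667 -0.1453]
(0.07, 0.125) [0.0658 0.1235]
(0.01, 0.042) [0.0078 0.0422]
(0.07, None) [0.0641 0.0086]
[ 0.56603666 -0.04131241  0.12699075] [ 0.0047  0.0018 -0.0009  0.0015 -0.0004  0.0012 -0.0002 -0.005   0.0015
 -0.003  -0.0024] ch in it [ 0.00579038 -0.04665862] -0.303132526692112
-0.015 [[358. 347.]]
-0.0075 [[381. 347.]]
0 [[404. 347.]]
0.0075 [[426. 347.]]
0.015 [[449. 346.]]
```

View pics/w1c.png

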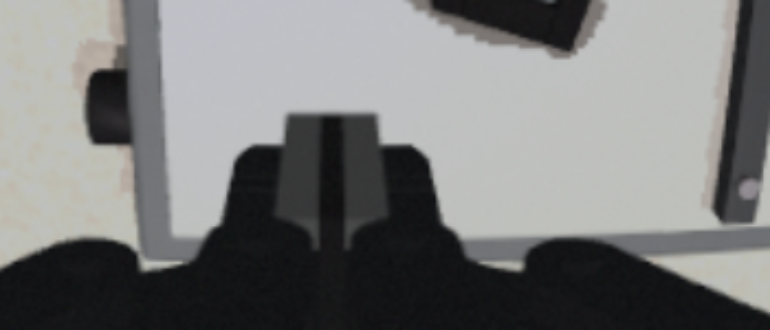

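```bash
python3 - <<'E'
from h import *
from bench import env, kinematics, monitor, eyes, job
import cv2,pickle
B=[.5699,-.0441,.125]
o=down(.125)
w=lambda x,y,z=.050:[*b2w(B,(x,y)),z]
env.reach(w(-.05,-.046,.09),o)
env.movel(w(-.05,-.046),velocity=.08)
print(monitor.sense()["contact_force"].round(2) if hasattr(monitor.sense()["contact_force"],'round') else monitor.sense()["contact_force"])
g=env.movel(w(.006,-.046),velocity=.05,guard=5); s=monitor.sense();print(g,w2b(B,s["position"][:2]),np.round(s["contact_force"],2))
g=env.movel(w(.028,-.046),velocity=.02,guard=2.5); s=monitor.sense();print(g,w2b(B,s["position"][:2]),np.round(s["contact_force"],2),s["position"][2],s["clock"])
f=eyes.grab_frame("wrist");pickle.dump(f,open("w2.pkl","wb"))
cv2.imwrite("pics/w2.png",cv2.resize(f["frame"][:,:,::-1],(800,600),interpolation=cv2.INTER_CUBIC))
E
```

```text
[0.12 0.76 0.11]
False [ 0.00585351 -0.04598466] [-0.48  1.12  0.26]
True [ 0.01827024 -0.04573558] [-0.29 -0.33  0.03] 0.04944006048707015 6.7083
```

View pics/w2.png

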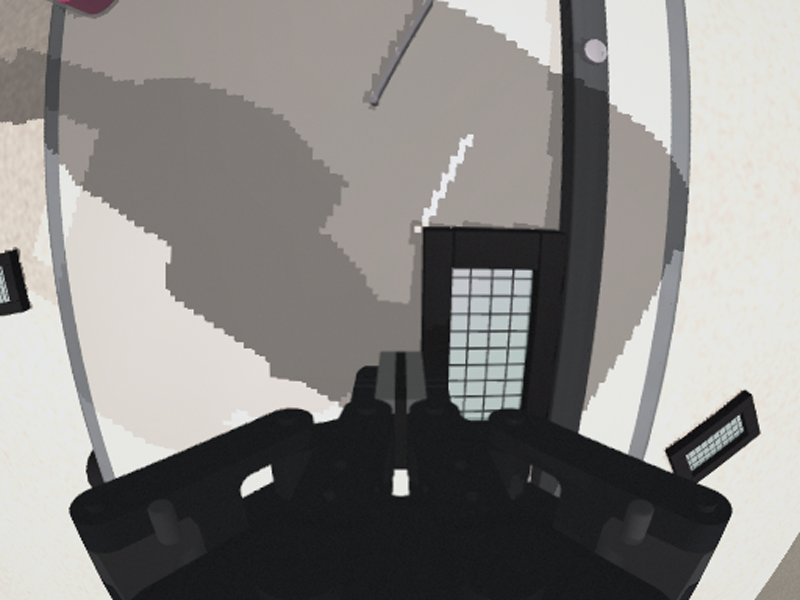

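```bash
python3 - <<'E'
from h import *
from bench import env, kinematics, monitor, eyes, job
import cv2,pickle
B=[.5699,-.0441,.125]
f=pickle.load(open("w2.pkl","rb"));p=lambda a:(np.array(a)+.5)/1.5625-.5
print(w2b(B,fun(f,p([(423,228),(423,345),(563,230)]),.055)[:,:2]).round(4))
print("rail top",w2b(B,fun(f,p([(562,30),(562,130),(562,230)]),.057)[:,:2]).round(4))
w=lambda x,y,z=.050:[*b2w(B,(x,y)),z]
g=env.movel(w(.026,-.046),velocity=.015,guard=5); s=monitor.sense();print(g,w2b(B,s["position"][:2]),np.round(s["contact_force"],2))
g=env.movel(w(.026,-.046),velocity=.015,guard=5); s=monitor.sense();print(g,w2b(B,s["position"][:2]),np.round(s["contact_force"],2))
# back off a little, up and look
x=w2b(B,s["position"][:2])[0]
env.movel(w(x-.012,-.046),velocity=.05)
env.movel(w(x-.012,-.066,.12),velocity=.15)
s=monitor.sense();print(s["clock"])
f=eyes.grab_frame("wrist");pickle.dump(f,open("w3.pkl","wb"))
cv2.imwrite("pics/w3.png",cv2.resize(f["frame"][:,:,::-1],(800,600),interpolation=cv2.INTER_CUBIC))
E
```

```text
[[ 0.0241  0.0046]
 [ 0.0245 -0.0322]
 [ 0.0676  0.0049]]
rail top [[0.0662 0.0674]
 [0.0655 0.0355]
 [0.0665 0.0051]]
True [ 0.01823818 -0.04553557] [ 1.12 -0.15 -0.33]
True [ 0.01836866 -0.04549262] [-1.23  0.06  5.  ]
8.2833
```

View pics/w3.png

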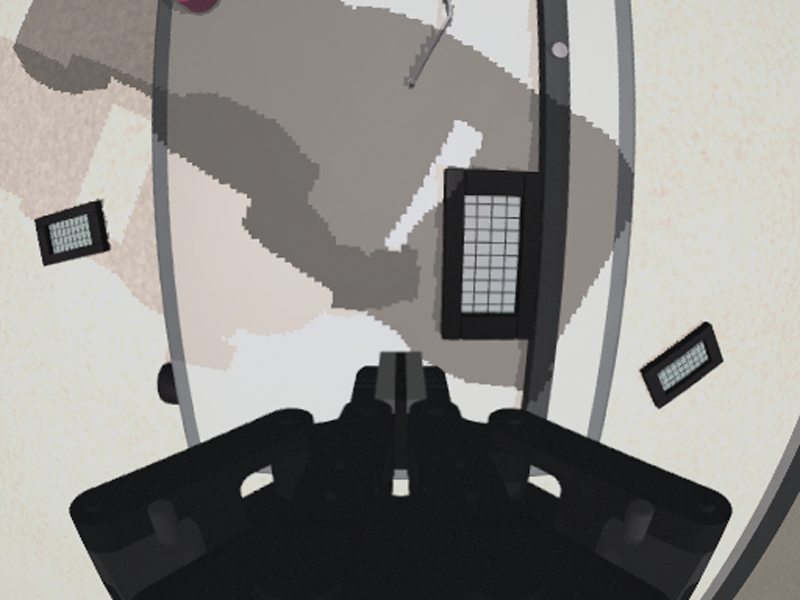

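The chamber lies along the rail, its top corners at (445,169), (540,172), (530,340), (443,337), with its leading end well short of the leaf tip at (411,85). I'll check the angle, then move behind the trailing end.

```bash
python3 - <<'E'
from h import *
from bench import env, kinematics, monitor, eyes, job
import cv2,pickle
B=[.5699,-.0441,.125]
f=pickle.load(open("w3.pkl","rb"));p=lambda a:(np.array(a)+.5)/1.5625-.5
P=fun(f,p([(540,172),(530,340),(443,337),(445,169)]),.055)[:,:2]
C,e=fitrect(P,.045,.08,[(1,1),(1,-1),(-1,-1),(-1,1)]);print(C,e,w2b(B,C[:2]),C[2]-B[2])
R=w2b(B,fun(f,p([(541,20),(541,160),(525,405)]),.057)[:,:2]);print("rail",R.round(4))
print("tip",w2b(B,fun(f,p([(411,85)]),.055)[:,:2]).round(4))
im=f["frame"][90:230,260:390,::-1];cv2.imwrite("pics/w3c.png",cv2.resize(im,None,fx=4.2,fy=4.2,interpolation=cv2.INTER_CUBIC))
E
```

```text
[ 0.61996721 -0.07380885  0.12159705] 0.0015156783500430288 [ 0.04597263 -0.03571917] -0.003402945461552287
rail [[ 0.0683  0.0759]
 [ 0.0674  0.0093]
 [ 0.0678 -0.1107]]
tip [[0.0092 0.0415]]
```

View pics/w3c.png

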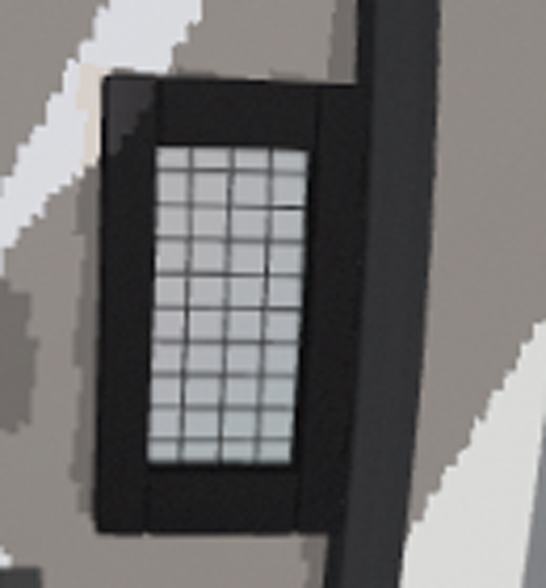

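```bash
python3 - <<'E'
from h import *
from bench import env, kinematics, monitor, eyes, job
import cv2,pickle
B=[.5699,-.0441,.1225]
o=down(.1225-np.pi/2)
w=lambda x,y,z=.050:[*b2w(B,(x,y)),z]
def rep(g):
    s=monitor.sense();print(g,w2b(B,s["position"][:2]).round(4),round(s["position"][2],4),np.round(s["contact_force"],2),s["clock"])
env.reach(w(.039,-.101,.10),o)
env.movel(w(.039,-.101),velocity=.06);rep(0)
g=env.movel(w(.040,-.050),velocity=.04,guard=5);rep(g)
f=eyes.grab_frame("wrist");pickle.dump(f,open("w4.pkl","wb"))
cv2.imwrite("pics/w4.png",cv2.resize(f["frame"][:,:,::-1],(800,600),interpolation=cv2.INTER_CUBIC))
f=eyes.grab_frame("top");cv2.imwrite("pics/t4.png",cv2.resize(f["frame"][120:264,210:394,::-1],None,fx=4.2,fy=4.1,interpolation=cv2.INTER_CUBIC))
E
```

```text
0 [ 0.0392 -0.1011] 0.0504 [-0.09  0.17 -0.81] 10.7
False [ 0.04   -0.0501] 0.05 [-0.53  0.43  0.66] 12.125
```

View pics/w4.png

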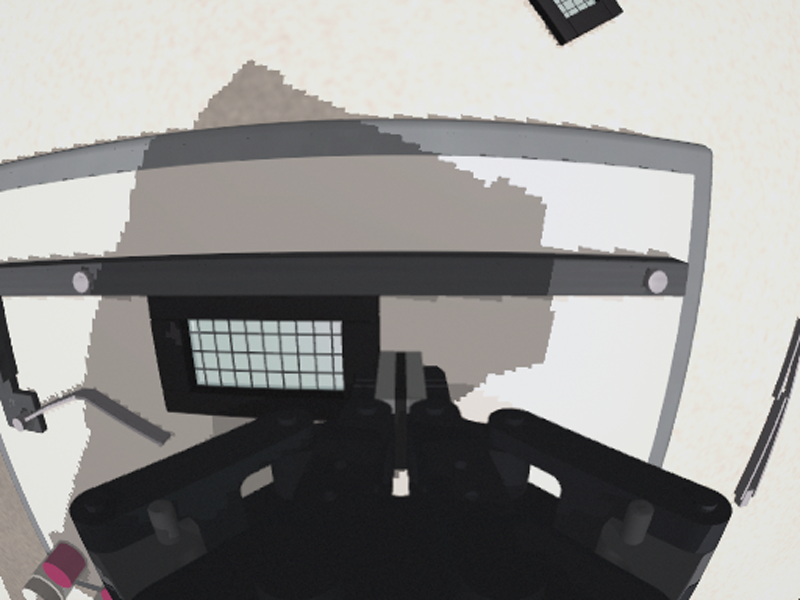

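View pics/t4.png

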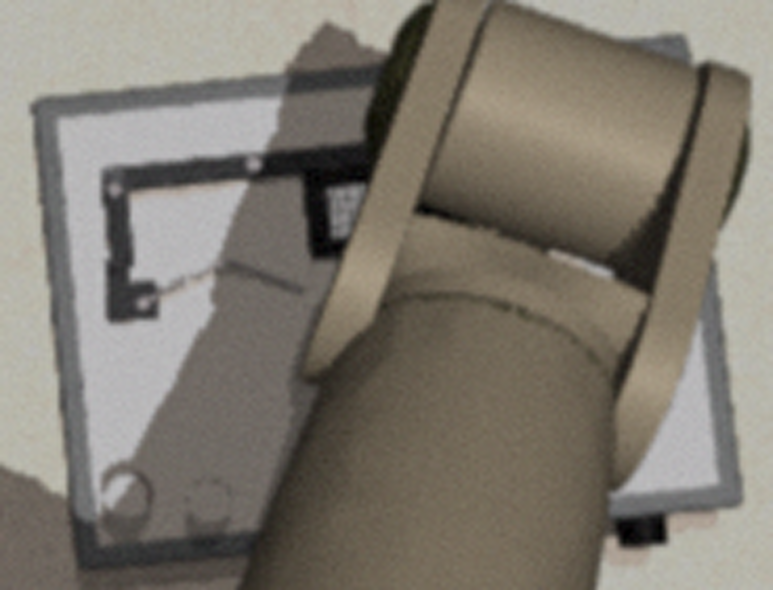

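Stage A worked: the chamber's top edge still runs along the rail edge (row ~297), and its leading lower corner is at (168,411), just short of the leaf tip (165,440). I'll check it numerically, then slide it in slowly.

```bash
python3 - <<'E'
from h import *
from bench import env, kinematics, monitor, eyes, job
import cv2,pickle
B=[.5699,-.0441,.1225]
p=lambda a:(np.array(a)+.5)/1.5625-.5
f=pickle.load(open("w4.pkl","rb"))
print("edge",w2b(B,fun(f,p([(168,411),(230,415),(285,418),(150,297),(379,297)]),.055)[:,:2]).round(4).tolist())
print("grid",w2b(B,fun(f,p([(188,320),(342,321),(343,390),(198,386)]),.055)[:,:2]).round(4).tolist())
w=lambda x,y,z=.050:[*b2w(B,(x,y)),z]
def rep(g):
    s=monitor.sense();print(g,w2b(B,s["position"][:2]).round(4),round(s["position"][2],4),np.round(s["contact_force"],2),s["clock"])
for y,x in((-.03,.0403),(-.01,.0406),(.01,.0409)):
    g=env.movel(w(x,y),velocity=.03,guard=9);rep(g)
    if g: break
f=eyes.grab_frame("wrist");pickle.dump(f,open("w5.pkl","wb"))
cv2.imwrite("pics/w5.png",cv2.resize(f["frame"][:,:,::-1],(800,600),interpolation=cv2.INTER_CUBIC))
E
```

```text
edge [[0.0247, 0.0359], [0.025, 0.0103], [0.0249, -0.0102], [0.0683, 0.035], [0.0682, -0.0436]]
grid [[0.0603, 0.021], [0.0605, -0.0319], [0.0364, -0.0312], [0.0359, 0.021]]
False [ 0.0404 -0.03  ] 0.05 [ 0.08 -0.33  0.47] 13.0417
False [ 0.0407 -0.0097] 0.05 [-0.33  0.11 -0.6 ] 13.8583
False [0.0411 0.0103] 0.05 [0.37 0.49 0.68] 14.675
```

View pics/w5.png

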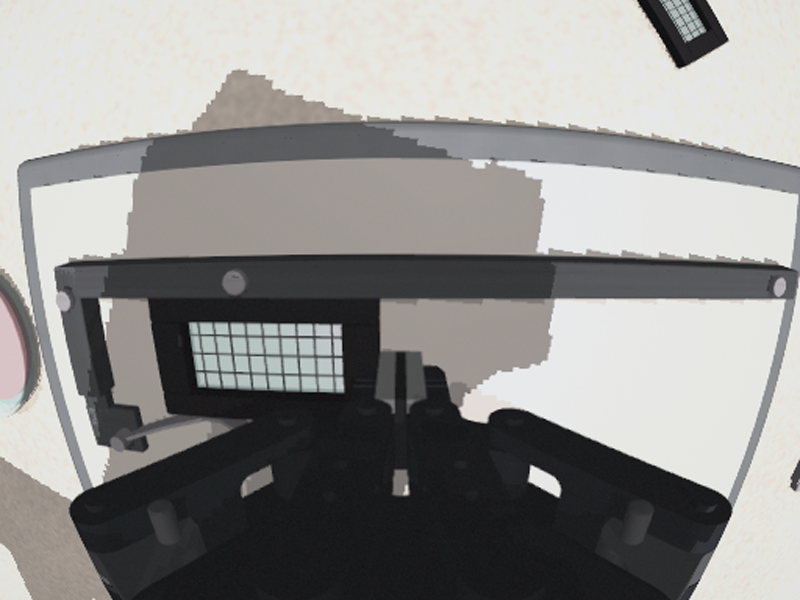

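The chamber is still flush (edge row ~300), past the leaf bulge and about 27 mm short of the stop. I'll finish with a slow guarded push.

```bash
python3 - <<'E'
from h import *
from bench import env, kinematics, monitor, eyes, job
import cv2,pickle
B=[.5699,-.0441,.1225]
w=lambda x,y,z=.050:[*b2w(B,(x,y)),z]
def rep(g):
    s=monitor.sense();p=w2b(B,s["position"][:2]);print(g,p.round(4),round(s["position"][2],4),np.round(s["contact_force"],2),s["clock"]);return p
g=env.movel(w(.0414,.029),velocity=.03,guard=10);rep(g)
g=env.movel(w(.0418,.048),velocity=.012,guard=8);rep(g)
g=env.movel(w(.0418,.048),velocity=.012,guard=10);rep(g)
f=eyes.grab_frame("wrist");pickle.dump(f,open("w6.pkl","wb"))
cv2.imwrite("pics/w6.png",cv2.resize(f["frame"][:,:,::-1],(800,600),interpolation=cv2.INTER_CUBIC))
E
```

```text
False [0.0416 0.0294] 0.05 [-0.14  0.07  0.5 ] 15.5083
True [0.0415 0.0397] 0.0498 [ 0.34 -1.47  1.15] 16.4833
True [0.0413 0.0397] 0.0495 [-0.05 -3.19  0.38] 16.825
```

View pics/w6.png

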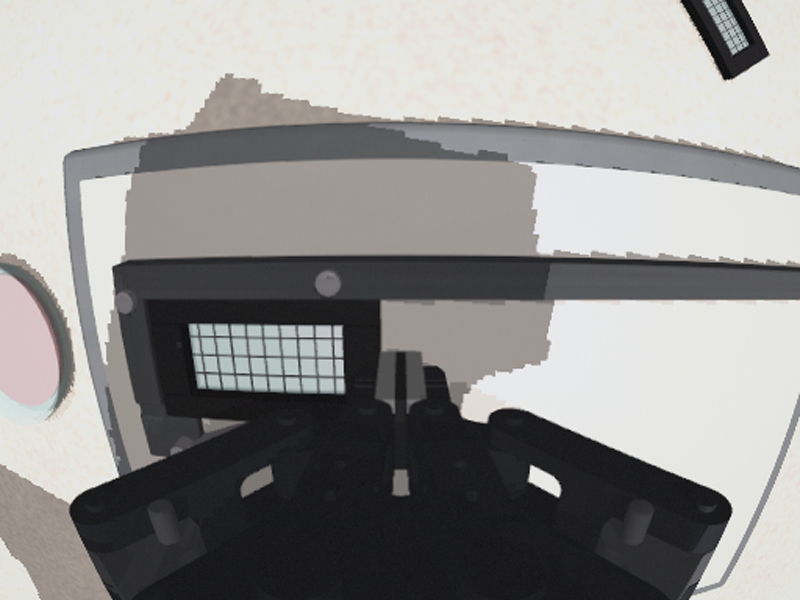

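The chamber's leading edge now meets the end stop (col ~150), and the stop pushed back twice at y = 39.7 mm. I'll back off and check.

```bash
python3 - <<'E'
from h import *
from bench import env, kinematics, monitor, eyes, job
import cv2,pickle
B=[.5699,-.0441,.1225]
w=lambda x,y,z=.050:[*b2w(B,(x,y)),z]
env.movel(w(.0405,.022),velocity=.05)
env.movel(w(.0405,.010,.15),velocity=.15)
env.reach(w(.02,.005,.2),down(.1225))
f=eyes.grab_frame("wrist");pickle.dump(f,open("w7.pkl","wb"))
cv2.imwrite("pics/w7.png",cv2.resize(f["frame"][:,:,::-1],(800,600),interpolation=cv2.INTER_CUBIC))
cv2.imwrite("pics/w7c.png",cv2.resize(f["frame"][20:200,220:420,::-1],None,fx=3.3,fy=3.3,interpolation=cv2.INTER_CUBIC))
env.reach(w(-.15,-.02,.25),down(.1225))
f=eyes.grab_frame("top");pickle.dump(f,open("t7.pkl","wb"))
cv2.imwrite("pics/t7.png",cv2.resize(f["frame"][120:264,210:394,::-1],None,fx=4.2,fy=4.1,interpolation=cv2.INTER_CUBIC))
print(monitor.sense()["clock"])
E
```

```text
20.4667
```

View pics/w7.png

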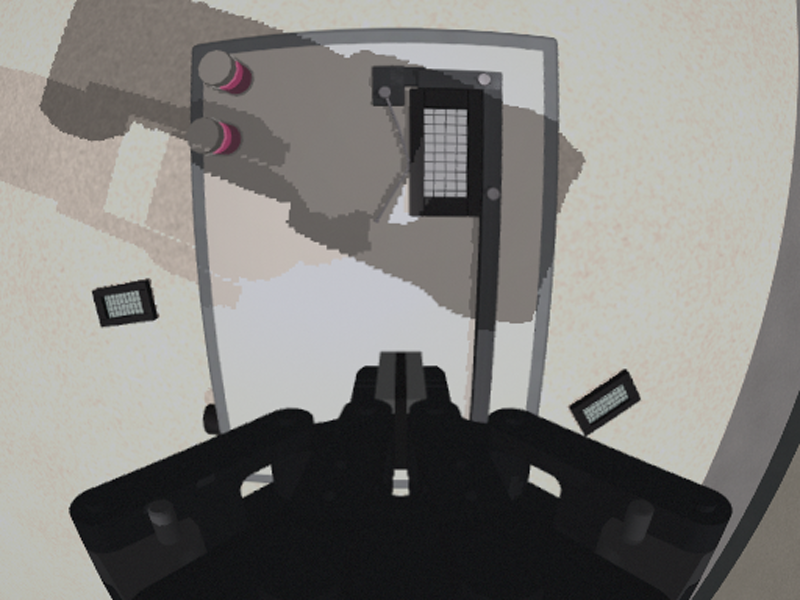

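View pics/w7c.png

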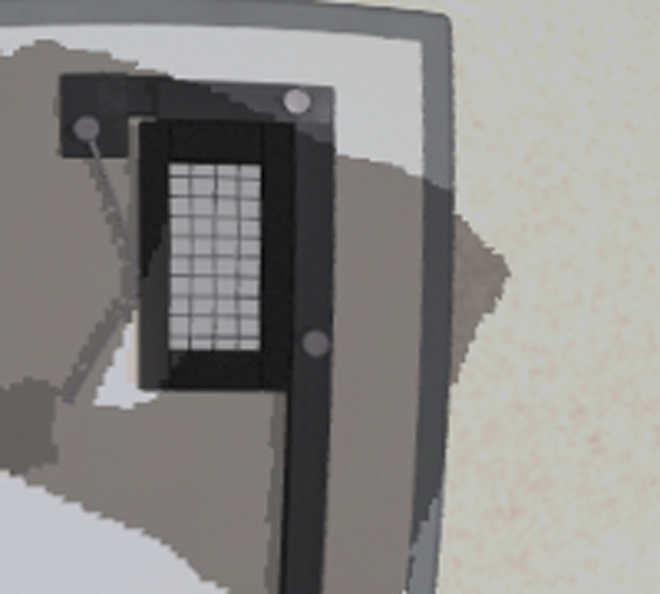

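View pics/t7.png

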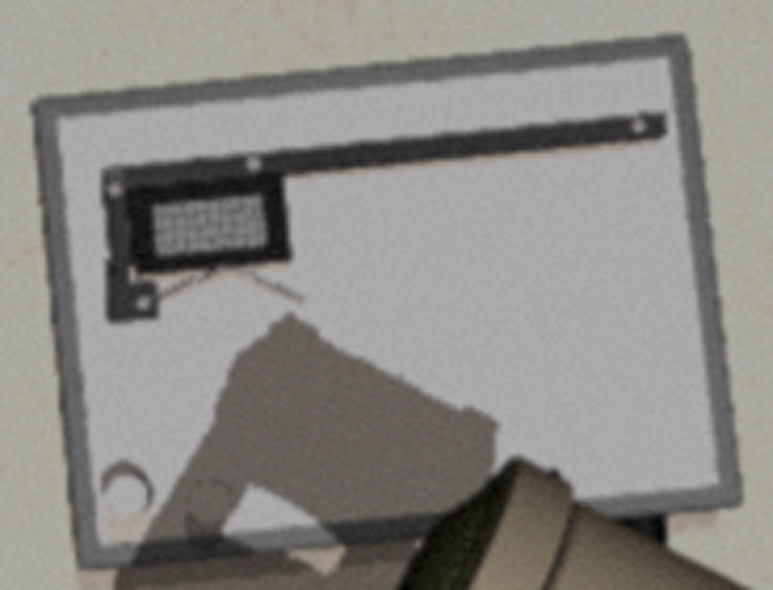

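```bash
python3 - <<'E'
from h import *
import pickle
B=[.5699,-.0441,.1225]
f=pickle.load(open("w7.pkl","rb"))
p=lambda a:(np.array(a)+.5)/3.3-.5+[220,20]
P=fun(f,p([(296,122),(287,390),(140,388),(139,121)]),.055)[:,:2]
C,e=fitrect(P,.045,.08,[(1,1),(1,-1),(-1,-1),(-1,1)]);print(w2b(B,C[:2]).round(4),C[2]-B[2],e)
print("stop edge z57",w2b(B,fun(f,p([(140,117)]),.057)[:,:2]).round(4))
from bench import job,monitor
print(monitor.sense()["clock"]); job.hand_in()
E
```

```text
[0.0469 0.0867] -0.006452491321774459 0.0010160991871023262
stop edge z57 [[0.0247 0.1267]]
20.4667
the job is handed in; nothing more can be done
```

I pushed the chamber home into the corner and handed the job in at 20.5 s of the 48 s allowed. No verdict comes back, so this rests on my own checks.

**What I did:** With the fingers shut, I pushed the chamber's long side until it was square and flat on the rail. Its leading end was then about 37 mm short of the leaf tip. I then pushed on its trailing end and slid it behind the leaf to the end stop with slow, force-guarded moves. The hand was withdrawn and clear of everything.

**Last checks:**
- **Position:** the final wrist picture puts the chamber at x = 46.9, y = 86.7 mm in my fitted base frame, within 0.4° of the rail. The pocket is at 47.5 / 85.
- **The y difference:** the stop's own edge measured 126.7 mm against 125 nominal. The 1.7 mm is therefore an offset in my frame, and the chamber's end sits at the stop face.
- **Contact:** the stop gave firm contact twice at the same place. No gap shows at the rail or the stop, and the leaf rests against the chamber's side.
- **Vials, dish and forceps:** nothing came near them. Both vials show in place in the last wrist picture, but I took no final picture of the dish or the forceps.

**What disagreed:**
- My first base fit from the side camera was about 7 mm off the top camera's, so I worked from the top and wrist views and from contact.
- The force readings between moves were noisy (about ±1 N) and did not show the leaf's 2 to 4 N.

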